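Fit the last leg of a knock-down display riser and draw it up with its cam lock

TASK

The wooden display riser lies upside down on the shop table with one leg still to fit. Bring the loose leg up to the riser's open end, standing on the table, and push its bolt gently into the middle hole of the board's edge until it stops against the cam; then turn the wing cam clockwise, about half a turn, until its hook has drawn the leg up flush with the board and the cam has gone firmly tight by feel, without overtightening it. Let go, and leave the goods around it where they are.

Things in the scene. Friction and masses are not known exactly. Their poses are not given: they have to be found in the camera images.
- riser: Birch riser lying upside down; it does not move. Board 300 x 130 x 30 mm flat on the table, its fitted leg 80 mm high at the far end. Origin: on the table, under the middle of the open end's edge; x along the board to the fitted leg, y along the edge, z up. The wing cam near the open end is the one to turn; the like one 250 mm from the edge is already done up.
- riser_hole (a point): Centre of the mouth of the middle hole in the open edge: 17 mm bore with a 1.5 mm chamfer, running along the riser's x as far as the cam, 15 mm above the table. A 12.5 mm dowel hole lies 45 mm to either side.
- leg: Loose birch leg, standing on the table as it is to be fitted: a panel 24 mm thick (its x), 130 mm wide (y), 80 mm high (z), about 0.3 kg; origin at the centre of its underside. From its +x face stand a steel bolt in the middle (see leg_face) and two 8 mm dowels, 10 mm long, at y = +-45 mm, which enter their holes freely.
- leg_face (a point): Root of the bolt on the leg's +x face: 12 mm from the leg's middle plane, 15 mm above its underside; axes as the leg's. The bolt runs along +x: 14 mm round-nosed shoulder for 22 mm, 5 mm neck, then an upright barrel head 8 mm thick, 13 mm high, its end 50 mm from the face, +-1.5 mm as it was screwed in by hand. This point meets riser_hole when the joint is closed.
- cam_wing (a point): On the cam's axis, 42 mm above the table, turning with the cam. The axis is vertical, 55 mm inside the edge on the line of the hole. The cam is a 48 mm metal disc flush with the board's upper face, with a wing 10 mm thick (this point's x), 40 mm long (y), 30 to 52 mm above the table. The wing is parallel to the edge when open (its x then along the riser's x) and after half a turn.
- cam_disc: The whole cam; origin on its axis at table height. The bolt's head enters its mouth while open and stops on its core with a gap of 3 to 6 mm left at the board; left 3 mm further out, the hook misses it. On turning, the hook under the disc draws the bolt in 2.7 mm per rad. Once flush, the pull grows about 10 N per 0.1 rad; let go, the cam springs back up to 0.1 rad and stays.
- cam (a joint): Cam angle, rad, growing clockwise from above; 0 open (starts -0.3 to 0.1). Hook takes hold at 0.5 to 1, leg flush at 2.2 to 3.3 (differs with the bolt), firmly tight 0.25 later. Turned slowly it resists with 0.05 N m free, to 0.15 drawing, 0.2 to 0.3 firmly tight; past 0.35 the wood tears. Held still after a small step it pushes back 0.15 N m when firmly tight, else almost nothing.
- mug: White mug, 82 mm wide, 90 mm high; origin under its centre. Leave alone.
- candle: Candle in an amber glass jar, 72 mm wide, 85 mm high; origin under its centre. Leave alone.
- diffuser: Glass bottle, 54 mm wide, 125 mm high; origin under its centre. Leave alone.
- cream_box: Carton 45 x 36 x 125 mm high; origin under its centre. Leave alone.
- soap_box: Flat soap carton 90 x 62 x 32 mm; origin under its centre. Leave alone.
- balm_tin: Small round tin, 48 mm wide, 22 mm high, standing on the board; origin under its centre. Leave alone.
- screwdriver: Screwdriver lying on the table along its x; leave alone.
- tape: Roll of tape, 90 mm wide, 25 mm high, lying flat; origin under its centre. Leave alone.
There are look-alikes about, which are no part of the job. What is meant by the leg is not purple, and is the larger of those in its own colour.

How it is judged (in metres and radians):
On the way:
1. the leg stands at the open end with its bolt in the hole up to the cam (gap under 9 mm), the cam still open (x of leg_face in the frame of riser above -0.009 m and value of joint cam below 0.5 rad), for 0.2 s.
At the end, for the whole second after the job is handed in: The leg stands upright with its face flush on the board's edge: gap under 1.5 mm, sides level within 5 mm, square and upright within about 1 degree; the cam is turned past 2.2 rad and, let go, keeps the bolt pulled tight with more than 12 N (x of leg_face in the frame of riser above -0.0015 m and y of leg_face in the frame of riser between -0.005 and 0.005 m and z of leg_face in the frame of riser below 0.018 m and angle between the x axis of leg and the x axis of riser, either way round below 0.02 rad and angle between leg's own z axis and vertical below 0.03 rad and value of joint cam above 2.2 rad and contact force between leg and cam_disc above 12 N and linear speed of leg below 0.01 m/s); the robot touches nothing.
It fails at once if the bolt is overloaded: overtightened, or rammed into the cam, with more than 55 N (contact force between leg and cam_disc above 55 N).
It fails at once if the leg is pushed against the riser with more than 40 N while the cam is still open (value of joint cam below 0.5 rad and contact force between leg and riser above 40 N).
It fails at once if the goods around the riser are disturbed: any of them moved more than 30 mm (distance of any of mug, candle, diffuser, cream_box, soap_box, balm_tin, screwdriver, tape from where it was at the start of the episode above 0.03 m).
It also fails if it takes over 72 s, if anything falls off the work surface, if the arm or the gripper's body presses on something with over 40 N, if the wrist force passes 120 N, or if a joint passes its speed limit or range.

ROBOT

A 6-joint arm with a two-finger parallel gripper is mounted at the origin on the work surface. World frame = base frame: x ahead of the robot, y to its left, z up, the work surface at z = 0. Lengths are in mm, angles in rad, forces in N, time in s.
With the tool pointing down it reaches from about 350 to 775 mm from the base axis. Payload 7.3 kg.
Tool frame: the origin (TCP) lies midway between the tips of the shut fingers; the grasp point (between the pads) lies 19 mm behind it; z points along the fingers, x is the direction in which the jaws open and shut, and the axes are right-handed (so a half turn about z gives the same grasp; the last joint's range is limited). The gripper opens to 92 mm and grips with 3 to 60 N. Pads are 19 mm wide; open, the fingers measure 130 mm over their backs; the gripper's body (75 mm by 190 mm) begins 47 mm behind the grasp point.
Start: joints at [-1.267, 0.342, 1.524, -0, 1.275, -0.146], TCP at [228.286, -472.79, 226.741] pointing down, gripper open.
Joint ranges: [-2.53, 2.53], [-0.77, 2.02], [0.04, 2.7], [-1, 4.14], [0.28, 2.66], [-3.11, 3.11]. Speed limits (rad/s): [2.57, 2.57, 3.14, 3.14, 3.14, 3.14].

INTERFACE

Orientations are given as [roll, pitch, yaw] about the fixed x, y, z axes, in that order (R = Rz(yaw) Ry(pitch) Rx(roll)).
In Python, from plant import bot gives the robot as it stands.
- The arm moves only by the shell command python3 -m pendant 'ROWS' [OPENING]. ROWS is JSON, a list of rows, each an object with "linear": the shift along the world's x, y, z in mm, a list of three; "twist": the turn about the world's z in degrees. In form: [{"linear": [x, y, z], "twist": twist}, ...]. A call has 1 to 20 rows; each row is the pose to reach, as a shift and turn from the pose commanded when the call began; what a row does not reach only later rows make up. A row lasts 1/8 s, in which the tool goes at most 62.5 mm and 10.7 degrees, less where a joint would pass 70% of its speed; a pose out of reach is approached as far as the arm can. A call with a gripper value outside its range is refused whole. OPENING is the closure in counts, from 0 (fully open) to 255 (shut), set as the call begins (- or left out, the last holds). The fingers move at their own pace and stop on an object; the grip force is fixed at half the most. Time passes only in rows, so rows that repeat a pose let the fingers close. It gives the time, the measured TCP pose, the force and the opening at its end, in the units of the state.
- bot.get_obs(): the state, without advancing time (a new reading comes with each control period).
- bot.capture(name): name is "scene" or "top"; returns a dict with "frame" (420x560x3 uint8, blue, green, red), "z_map" (420x560 float32, mm along the optical axis (not along the pixel's ray), 0 where there is no reading), "fx", "fy", "cx", "cy" (pixels), "k1" (the pictures are not rectified: a ray, as slopes to the right and down, at radius r is drawn at 1 + k1 r^2 times it, then the intrinsics apply), "rvec" (rotation vector, rad) and "tvec" (3), from world to camera coordinates, as OpenCV has them. Camera axes: x right, y down, z forward; pixel columns grow to the right and rows downward; lengths in mm; the calibration is good to about 2 mm. A picture is of the moment at which its call begins.
- bot.close_job(): hands the job in, once; it reports no verdict.
The state is a dict: "time": time; "joint_positions": joint angles; "dq": joint speeds; "tau": joint torques, N m; "tool_pos": TCP position; "tcp_rot": TCP orientation; "contact_force": force on the tool from outside, world axes, zero at the start; "moment": the same for the moment, N m; "grip_width": finger opening in mm.
Only numpy, scipy, OpenCV 4.12 (cv2) and the standard library are available. Lean on these libraries where they do the work, as an engineer would, in place of code of your own. Each camera call takes 0.05 s, during which the arm holds its last target. There are 200 camera calls.

## Working session

There is one attempt and no reset: what is moved stays moved. The work goes in short steps, Python scripts to look and compute and a shell command to move; the robot and the scene stay as the last step left them, time stands still between calls to the robot, and variables do not carry over. Pictures are saved under pics/ and viewed, about 8 in all and at most 12, crops included, and the job is handed in when it is done.

```bash
mkdir -p pics; cat > h.py <<'E'
import numpy as np, cv2
from plant import bot
def cap(n):
    c=bot.capture(n); c['R']=cv2.Rodrigues(np.array(c['rvec'],float))[0]; c['t']=np.array(c['tvec'],float).reshape(3); return c
def rays(c,uv):
    uv=np.atleast_2d(np.array(uv,float)); K=np.array([[c['fx'],0,c['cx']],[0,c['fy'],c['cy']],[0,0,1]])
    p=cv2.undistortPoints(uv.reshape(-1,1,2),K,np.array([c['k1'],0,0,0,0.])).reshape(-1,2)
    return np.c_[p,np.ones(len(p))]
def onplane(c,uv,z):
    d=rays(c,uv)@c['R']; o=-c['R'].T@c['t']
    return o+d*((z-o[2])/d[:,2])[:,None]
def cloud(c):
    h,w=c['z_map'].shape; v,u=np.mgrid[:h,:w]
    r=rays(c,np.c_[u.ravel(),v.ravel()]); P=(r*c['z_map'].reshape(-1,1)-c['t'])@c['R']
    P[c['z_map'].ravel()==0]=np.nan
    return P.reshape(h,w,3)
def proj(c,P):
    K=np.array([[c['fx'],0,c['cx']],[0,c['fy'],c['cy']],[0,0,1]])
    return cv2.projectPoints(np.array(P,float).reshape(-1,1,3),np.array(c['rvec'],float),c['t'],K,np.array([c['k1'],0,0,0,0.]))[0].reshape(-1,2)
E
python3 - <<'E'
from h import *
a=cap('scene');b=cap('top')
cv2.imwrite('pics/s.png',cv2.resize(a['frame'],(800,600)));cv2.imwrite('pics/t.png',cv2.resize(b['frame'],(800,600)))
for c in(a,b): print(c['fx'],c['cx'],c['cy'],c['k1'],-c['R'].T@c['t'])
print(bot.get_obs())
E
```

```text
409.38125366554794 280.3036695108784 213.22821247464236 -0.06882950662184958 [872.21006771 609.10392504 711.83075215]
449.0910078932074 279.3184855716507 212.50403843045345 -0.0169903147844039 [ 381.12655927  -90.06035452 1034.05075742]
{'time': 0.1, 'joint_positions': array([-1.26699189e+00,  3.42628488e-01,  1.52491935e+00, -1.44463843e-05,
        1.27537998e+00, -1.46015941e-01]), 'dq': array([ 0.00121376,  0.00104565, -0.00154379,  0.00082097, -0.00033017,
        0.00041097]), 'tau': array([ 1.90317049e-03, -4.32006741e+01, -2.44692922e+01,  7.19227293e-02,
        5.26690960e-02, -4.39176017e-05]), 'tool_pos': array([ 228.17259089, -472.4274445 ,  226.12794558]), 'tcp_rot': array([-3.14141206e+00,  1.32296701e-03, -1.12097161e+00]), 'contact_force': array([-1.17516846,  0.28151211,  0.79509893]), 'moment': array([-0.00534   , -0.0536599 ,  0.01993683]), 'grip_width': 91.90395080414054}
```

View pics/s.png

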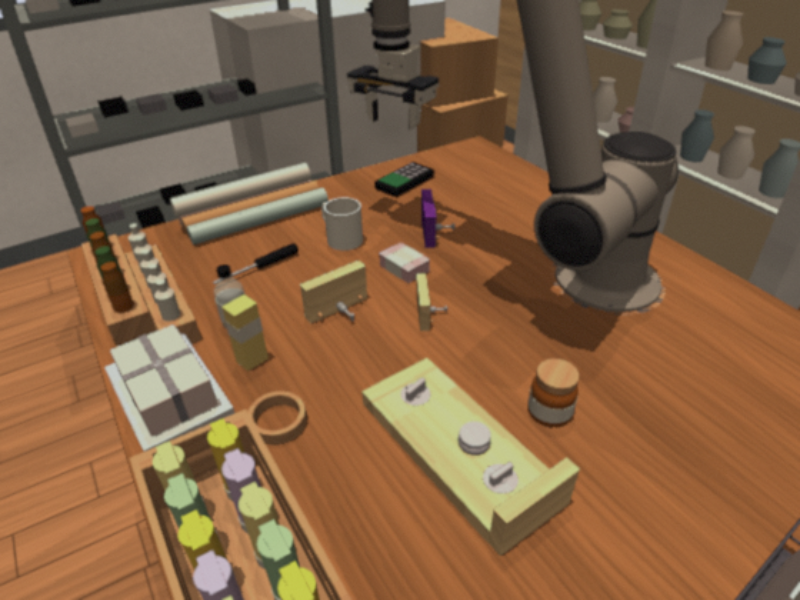

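View pics/t.png

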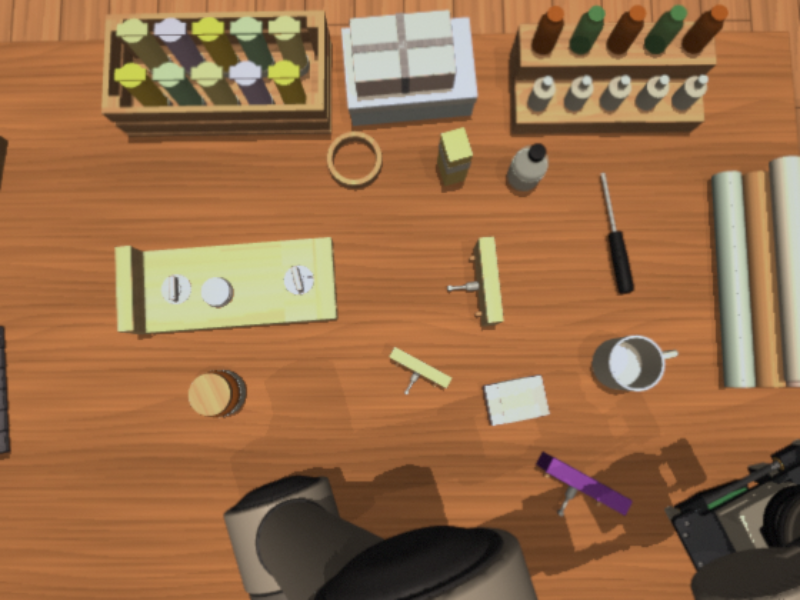

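Three candidate legs in the top view: pale (490,280), small pale (420,368) and purple (585,485). The one meant is (490,280), because it isn't purple and is the larger of the pale pair. The riser's open edge is at x≈335, with the wing at (299,280). I'll measure these and confirm with a crop.

```bash
python3 - <<'E'
from h import *
b=cap('top');P=cloud(b);hsv=cv2.cvtColor(b['frame'],cv2.COLOR_BGR2HSV)
s=.7
def rect(name,px,zlo,zhi,zp):
    x0,y0,x1,y1=[int(q*s) for q in px]
    m=np.zeros(P.shape[:2],bool);m[y0:y1,x0:x1]=1
    print(name,'hsv',np.median(hsv[m&(P[...,2]>zlo)],0), end=' ')
    m&=(P[...,2]>zlo)&(P[...,2]<zhi)
    v,u=np.nonzero(m)
    print('n',m.sum(),'zmed',np.median(P[m][:,2]))
    q=onplane(b,np.c_[u,v],zp)[:,:2].astype(np.float32)
    r=cv2.minAreaRect(q);print(r, cv2.boxPoints(r).round(1).tolist())
rect('leg',(460,220,520,340),68,90,80)
rect('small',(380,340,460,400),25,90,60)
rect('board',(142,225,345,345),22,38,30)
rect('rleg',(100,225,150,345),68,90,80)
rect('wing',(285,262,315,296),44,60,52)
rect('wing2',(160,270,193,308),44,60,52)
c=b['frame'][140:290,190:390];cv2.imwrite('pics/c.png',cv2.resize(c,(800,600),interpolation=cv2.INTER_CUBIC))
E
```

```text
leg hsv [ 33.  80. 215.] n 717 zmed 80.20849665376598
((515.0999755859375, -220.30836486816406), (130.58358764648438, 25.48906135559082), 4.693477630615234) [[449.0, -212.89999389648438], [451.1000061035156, -238.39999389648438], [581.2000122070312, -227.6999969482422], [579.0999755859375, -202.3000030517578]]
small hsv [ 33.  76. 215.] n 392 zmed 61.00114875422837
((384.9891662597656, -113.96524047851562), (98.52767181396484, 18.380386352539062), 61.16804504394531) [[353.20001220703125, -152.6999969482422], [369.29998779296875, -161.60000610351562], [416.79998779296875, -75.19999694824219], [400.70001220703125, -66.4000015258789]]
board hsv [ 34.  70. 215.] n 7122 zmed 30.04905674442445
((517.8214111328125, 173.70416259765625), (131.34774780273438, 308.33160400390625), 3.731342077255249) [[442.29998779296875, 323.29998779296875], [462.29998779296875, 15.600000381469727], [593.4000244140625, 24.100000381469727], [573.2999877929688, 331.79998779296875]]
rleg hsv [ 33.  81. 212.] n 772 zmed 79.37376428284229
((507.56329345703125, 330.5842590332031), (131.137451171875, 29.947437286376953), 4.380450248718262) [[441.0, 340.5], [443.29998779296875, 310.6000061035156], [574.0999755859375, 320.70001220703125], [571.7999877929688, 350.5]]
wing hsv [ 30.  11. 201.] n 85 zmed 51.33170503850664
((523.6928100585938, 75.28633880615234), (40.26655197143555, 10.185626029968262), 14.240102767944336) [[502.8999938964844, 75.30000305175781], [505.3999938964844, 65.4000015258789], [544.5, 75.30000305175781], [542.0, 85.19999694824219]]
wing2 hsv [ 24.5  14.  200.5] n 86 zmed 49.39003761686595
((511.60595703125, 268.49139404296875), (36.01169204711914, 11.162553787231445), 1.574625015258789) [[493.5, 273.6000061035156], [493.79998779296875, 262.3999938964844], [529.7999877929688, 263.3999938964844], [529.5, 274.6000061035156]]
```

View pics/c.png

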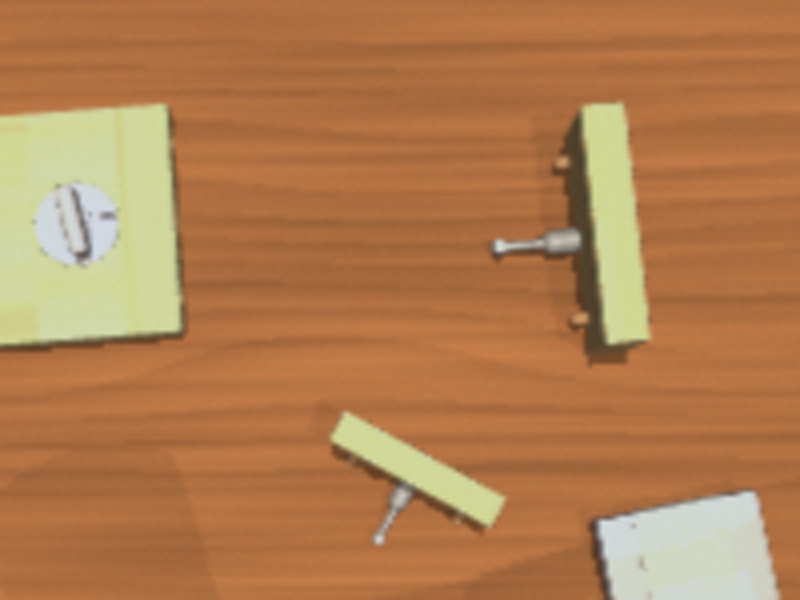

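The crop confirms it: the larger pale leg is at crop (610,225) with its bolt toward the board, and the small look-alike is at (415,470). In world coordinates:

| Item | Measured |
|---|---|
| Leg centre | (515.1, −220.3) |
| Leg axis | 94.7° |
| Riser edge middle | ≈(527.5, 20) |
| Riser axis | 93.65° |
| Cam axis | ≈(523.8, 75) |
| Wing | ≈−0.18 rad |

All the sizes check against those given. Next I move above the leg.

```bash
python3 -m pendant '[{"linear":[60,50,-10],"twist":10},{"linear":[120,100,-20],"twist":20},{"linear":[170,150,-30],"twist":30},{"linear":[220,190,-40],"twist":40},{"linear":[260,230,-50],"twist":50},{"linear":[286.5,252.3,-60],"twist":60},{"linear":[286.5,252.3,-60],"twist":70},{"linear":[286.5,252.3,-60],"twist":80},{"linear":[286.5,252.3,-60],"twist":90},{"linear":[286.5,252.3,-60],"twist":100},{"linear":[286.5,252.3,-60],"twist":110},{"linear":[286.5,252.3,-60],"twist":120},{"linear":[286.5,252.3,-60],"twist":130},{"linear":[286.5,252.3,-60],"twist":140},{"linear":[286.5,252.3,-60],"twist":150},{"linear":[286.5,252.3,-60],"twist":158.9},{"linear":[286.5,252.3,-60],"twist":158.9},{"linear":[286.5,252.3,-60],"twist":158.9}]' 0
```

```text
time: 2.4
tool_pos: [514.7, -220.4, 166.6]
tcp_rot: [-3.141, -0.0, 1.649]
contact_force: [-0.7, -0.2, 0.4]
grip_width: 91.8
```

```bash
python3 -m pendant '[{"linear":[0,0,-40],"twist":0},{"linear":[0,0,-80],"twist":0},{"linear":[0,0,-110],"twist":0},{"linear":[0,0,-122.5],"twist":0},{"linear":[0,0,-122.5],"twist":0},{"linear":[0,0,-122.5],"twist":0}]' - && python3 -m pendant '[{"linear":[0,0,0],"twist":0},{"linear":[0,0,0],"twist":0},{"linear":[0,0,0],"twist":0},{"linear":[0,0,0],"twist":0},{"linear":[0,0,0],"twist":0},{"linear":[0,0,0],"twist":0},{"linear":[0,0,0],"twist":0},{"linear":[0,0,0],"twist":0},{"linear":[0,0,0],"twist":0},{"linear":[0,0,0],"twist":0}]' 255
```

```text
time: 3.15
tool_pos: [515.6, -220.9, 45.5]
tcp_rot: [3.14, 0.001, 1.652]
contact_force: [-0.0, 0.5, 0.7]
grip_width: 91.9
time: 4.4
tool_pos: [514.7, -220.4, 44.2]
tcp_rot: [-3.141, -0.0, 1.652]
contact_force: [0.8, 0.5, 0.4]
grip_width: 24.2
```

```bash
python3 -m pendant '[{"linear":[0,0,2],"twist":0},{"linear":[2,15,2],"twist":0},{"linear":[5,40,2],"twist":-0.5},{"linear":[8,70,2],"twist":-1},{"linear":[12,100,2],"twist":-1},{"linear":[15,130,2],"twist":-1},{"linear":[17,148,2],"twist":-1},{"linear":[18,153.5,2],"twist":-1},{"linear":[18,153.5,1],"twist":-1},{"linear":[18,153.5,0],"twist":-1},{"linear":[18,153.5,0],"twist":-1},{"linear":[18,153.5,0],"twist":-1}]' -
cat > m.py <<'E'
from h import *
import sys
b=cap('top');P=cloud(b);a=cap('scene')
hsv=cv2.cvtColor(b['frame'],cv2.COLOR_BGR2HSV)
cv2.imwrite(f'pics/{sys.argv[1]}.png',cv2.resize(np.hstack([b['frame'][150:250,170:290],a['frame'][190:290,200:320]]),(800,333),interpolation=cv2.INTER_CUBIC))
E
python3 m.py n1
```

```text
time: 5.9
tool_pos: [532.7, -67.5, 44.2]
tcp_rot: [-3.142, -0.0, 1.634]
contact_force: [-0.6, -0.3, -3.2]
grip_width: 23.6
```

View pics/n1.png

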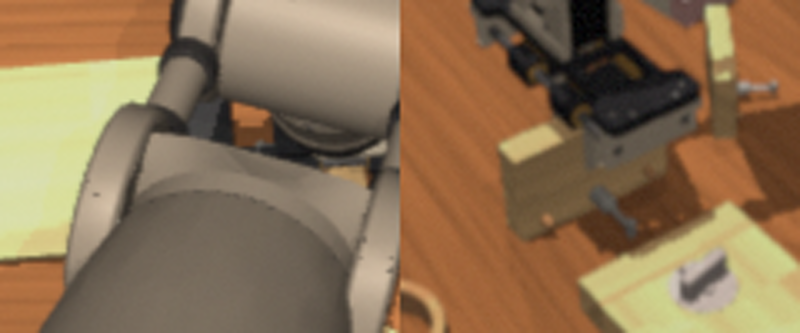

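```bash
python3 - <<'E'
from h import *
a=cap('scene');b=cap('top')
f=cv2.resize(a['frame'][225:285,240:320],(800,600),interpolation=cv2.INTER_CUBIC)
cv2.imwrite('pics/n2.png',f)
P=cloud(a)
# board edge corners from depth: points z 26..34 of yellow in region
hsv=cv2.cvtColor(a['frame'],cv2.COLOR_BGR2HSV)
m=(P[...,2]>27)&(P[...,2]<33)&(P[...,1]>5)&(P[...,1]<300)&(P[...,0]>400)&(P[...,0]<620)
v,u=np.nonzero(m);q=onplane(a,np.c_[u,v],30)[:,:2].astype(np.float32)
r=cv2.minAreaRect(q);print(r,cv2.boxPoints(r).round(1).tolist())
m=(P[...,2]>44)&(P[...,2]<60)&(P[...,1]>50)&(P[...,1]<100)&(P[...,0]>480)&(P[...,0]<570)
v,u=np.nonzero(m);print(len(u),onplane(a,np.c_[u,v],50).mean(0))
E
```

```text
((520.4951782226562, 161.87228393554688), (134.64401245117188, 279.8332824707031), 3.5199360847473145) [[444.70001220703125, 297.3999938964844], [461.8999938964844, 18.100000381469727], [596.2999877929688, 26.399999618530273], [579.0999755859375, 305.70001220703125]]
83 [528.00290454  79.89565858  50.        ]
```

View pics/n2.png

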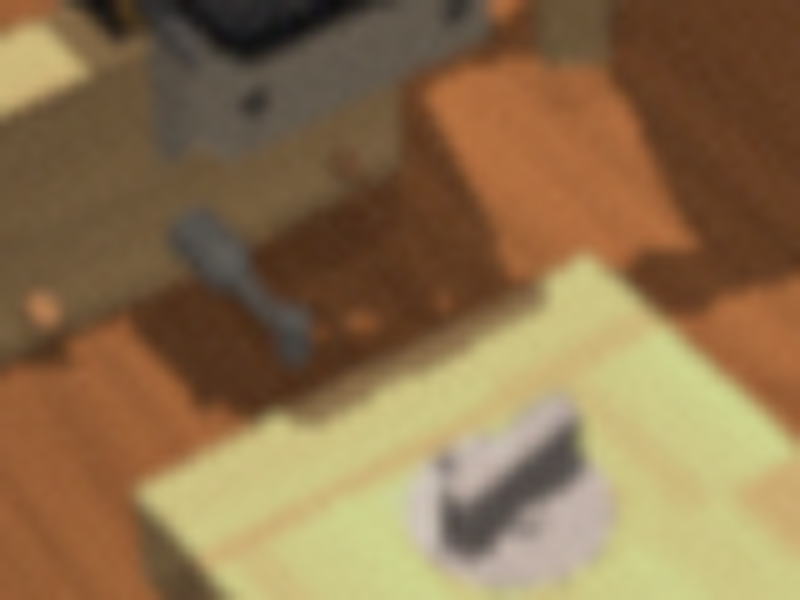

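```bash
python3 - <<'E'
from h import *
a=cap('scene')
f=lambda u,v:(240+(u+.5)/10-.5,225+(v+.5)/10-.5)
L=onplane(a,f(138,490),30)[0];R=onplane(a,f(588,258),30)[0]
H=onplane(a,f(293,335),15)[0];S=onplane(a,f(207,240),15)[0]
d1=onplane(a,f(44,308),15)[0];d2=onplane(a,f(347,163),15)[0];D=onplane(a,f(515,500),30)[0]
print(L,R,np.linalg.norm(L-R),'mid',(L+R)/2,'head',H,'shoulder',S,'dowels',d1,d2,(d1+d2)/2,np.linalg.norm(d1-d2),'disc',D)
th=np.radians(93.65);x=np.array([np.cos(th),np.sin(th),0]);y=np.array([-x[1],x[0],0]);o=(L+R)/2
for n,p in dict(head=H,sh=S,dow=(d1+d2)/2,disc=D).items(): print(n,(p-o)@x,(p-o)@y)
print(bot.get_obs()['tool_pos'])
E
```

```text
[593.27936574  25.99696509  30.        ] [464.91232071  17.56373921  30.        ] 128.6437621915352 mid [529.09584322  21.78035215  30.        ] head [530.8492585  -11.42886107  15.        ] shoulder [531.84988063 -51.66153505  15.        ] dowels [577.28880048 -52.07663665  15.        ] [487.93762005 -57.23043464  15.        ] [532.61321026 -54.65353565  15.        ] 89.49969317461105 disc [522.80797025  74.5247821   30.        ]
head -33.253475038968254 0.36428770470611577
sh -73.46824022706541 1.926965166157895
dow -76.50276637468238 1.3556589726847683
disc 53.03773572574746 2.9173320931310167
[532.75050945 -67.06459745  44.21554987]
```

```bash
python3 -m pendant '[{"linear":[0,0,-0.4],"twist":0},{"linear":[-0.5,8,-0.4],"twist":0},{"linear":[-1.2,18,-0.4],"twist":0},{"linear":[-1.3,20,-0.4],"twist":0},{"linear":[-1.3,20,-0.4],"twist":0}]' - ; python3 -m pendant '[{"linear":[-0.2,3,0],"twist":0},{"linear":[-0.4,6,0],"twist":0},{"linear":[-0.5,8,0],"twist":0},{"linear":[-0.5,8,0],"twist":0}]' -
```

```text
time: 6.78
tool_pos: [531.7, -46.3, 44.2]
tcp_rot: [3.141, -0.001, 1.635]
contact_force: [-0.5, 2.4, 2.6]
grip_width: 24.1
time: 7.28
tool_pos: [531.4, -39.0, 44.1]
tcp_rot: [3.141, 0.0, 1.635]
contact_force: [1.1, -1.5, 5.0]
grip_width: 23.8
```

```bash
python3 -m pendant '[{"linear":[-0.1,1.5,0],"twist":0},{"linear":[-0.2,3,0],"twist":0},{"linear":[-0.2,4,0],"twist":0},{"linear":[-0.2,4,0],"twist":0}]' - ; python3 -m pendant '[{"linear":[-0.1,1.5,0],"twist":0},{"linear":[-0.2,3,0],"twist":0},{"linear":[-0.2,4,0],"twist":0},{"linear":[-0.2,4,0],"twist":0}]' - ;python3 -m pendant '[{"linear":[-0.1,1.5,0],"twist":0},{"linear":[-0.2,3,0],"twist":0},{"linear":[-0.3,4,0],"twist":0},{"linear":[-0.3,4,0],"twist":0}]' - 
```

```text
time: 7.78
tool_pos: [531.1, -35.2, 44.1]
tcp_rot: [3.141, 0.0, 1.635]
contact_force: [0.9, -3.9, 4.7]
grip_width: 23.9
time: 8.28
tool_pos: [531.0, -31.2, 44.2]
tcp_rot: [3.141, 0.0, 1.635]
contact_force: [1.2, -5.0, 6.7]
grip_width: 24.5
time: 8.78
tool_pos: [530.7, -27.1, 44.2]
tcp_rot: [3.141, 0.0, 1.635]
contact_force: [1.4, -3.9, 6.2]
grip_width: 23.8
```

```bash
python3 -m pendant '[{"linear":[-0.2,3,0],"twist":0},{"linear":[-0.4,6,0],"twist":0},{"linear":[-0.6,9,0],"twist":0},{"linear":[-0.7,10,0],"twist":0},{"linear":[-0.7,10,0],"twist":0}]' - ; python3 -m pendant '[{"linear":[-0.1,1.5,0],"twist":0},{"linear":[-0.2,3,0],"twist":0},{"linear":[-0.3,5,0],"twist":0},{"linear":[-0.3,5,0],"twist":0}]' - ;python3 -m pendant '[{"linear":[-0.1,1.5,0],"twist":0},{"linear":[-0.2,3,0],"twist":0},{"linear":[-0.3,5,0],"twist":0},{"linear":[-0.3,5,0],"twist":0}]' - 
```

```text
time: 9.4
tool_pos: [530.0, -17.1, 44.2]
tcp_rot: [3.141, 0.0, 1.635]
contact_force: [0.6, -4.5, 6.5]
grip_width: 24.2
time: 9.9
tool_pos: [529.7, -12.1, 44.2]
tcp_rot: [3.141, 0.0, 1.635]
contact_force: [2.0, -4.3, 6.3]
grip_width: 24.1
time: 10.4
tool_pos: [529.3, -7.1, 44.1]
tcp_rot: [3.141, 0.0, 1.635]
contact_force: [1.3, -3.9, 6.1]
grip_width: 23.7
```

```bash
python3 -m pendant '[{"linear":[-0.1,2,0],"twist":0},{"linear":[-0.2,4,0],"twist":0},{"linear":[-0.4,6,0],"twist":0},{"linear":[-0.4,6,0],"twist":0}]' - ; python3 -m pendant '[{"linear":[0,0.5,0],"twist":0},{"linear":[-0.1,1,0],"twist":0},{"linear":[-0.1,1.5,0],"twist":0},{"linear":[-0.1,1.5,0],"twist":0}]' - ;python3 -m pendant '[{"linear":[0,0.5,0],"twist":0},{"linear":[-0.1,1,0],"twist":0},{"linear":[-0.1,1,0],"twist":0}]' - 
```

```text
time: 10.9
tool_pos: [529.0, -1.0, 44.2]
tcp_rot: [3.141, 0.0, 1.635]
contact_force: [0.7, -3.7, 5.6]
grip_width: 23.7
time: 11.4
tool_pos: [528.8, 0.2, 44.2]
tcp_rot: [3.141, 0.0, 1.635]
contact_force: [0.5, -4.4, 6.2]
grip_width: 24.2
time: 11.78
tool_pos: [528.8, 1.2, 44.2]
tcp_rot: [3.141, 0.0, 1.635]
contact_force: [0.6, -5.1, 5.9]
grip_width: 24.4
```

```bash
python3 -m pendant '[{"linear":[0,0.5,0],"twist":0},{"linear":[0,1,0],"twist":0},{"linear":[0,1,0],"twist":0}]' - ; python3 -m pendant '[{"linear":[0,0.5,0],"twist":0},{"linear":[-0.1,1,0],"twist":0},{"linear":[-0.1,1,0],"twist":0}]' - 
```

```text
time: 12.15
tool_pos: [528.7, 2.2, 44.2]
tcp_rot: [3.141, 0.0, 1.635]
contact_force: [0.7, -4.3, 6.3]
grip_width: 24.0
time: 12.52
tool_pos: [528.6, 3.2, 44.1]
tcp_rot: [3.141, 0.0, 1.635]
contact_force: [0.9, -4.5, 5.6]
grip_width: 23.9
```

```bash
python3 -m pendant '[{"linear":[0,0.5,0],"twist":0},{"linear":[0,0.8,0],"twist":0},{"linear":[0,0.8,0],"twist":0}]' - ; python3 -m pendant '[{"linear":[0,0.4,0],"twist":0},{"linear":[0,0.7,0],"twist":0},{"linear":[0,0.7,0],"twist":0}]' - 
```

```text
time: 12.9
tool_pos: [528.6, 3.9, 44.2]
tcp_rot: [3.141, 0.0, 1.635]
contact_force: [0.5, -5.9, 7.4]
grip_width: 23.7
time: 13.28
tool_pos: [528.6, 4.6, 44.2]
tcp_rot: [3.141, 0.001, 1.635]
contact_force: [0.3, -4.3, 6.5]
grip_width: 23.8
```

```bash
python3 -m pendant '[{"linear":[0,0.4,0],"twist":0},{"linear":[0,0.7,0],"twist":0},{"linear":[0,0.7,0],"twist":0}]' - ; python3 -m pendant '[{"linear":[0,0.4,0],"twist":0},{"linear":[0,0.7,0],"twist":0},{"linear":[0,0.7,0],"twist":0}]' - 
```

```text
time: 13.65
tool_pos: [528.5, 5.3, 44.2]
tcp_rot: [3.141, 0.001, 1.635]
contact_force: [0.2, -4.5, 6.6]
grip_width: 23.3
time: 14.02
tool_pos: [528.5, 6.0, 44.1]
tcp_rot: [3.141, 0.001, 1.635]
contact_force: [0.1, -4.8, 6.2]
grip_width: 23.9
```

```bash
python3 -m pendant '[{"linear":[0,0.3,0],"twist":0},{"linear":[0,0.6,0],"twist":0},{"linear":[0,0.6,0],"twist":0}]' - ; python3 -m pendant '[{"linear":[0,0.3,0],"twist":0},{"linear":[0,0.5,0],"twist":0},{"linear":[0,0.5,0],"twist":0}]' - 
```

```text
time: 14.4
tool_pos: [528.5, 6.6, 44.2]
tcp_rot: [3.141, 0.001, 1.635]
contact_force: [0.3, -4.8, 6.6]
grip_width: 23.9
time: 14.78
tool_pos: [528.5, 6.8, 44.2]
tcp_rot: [3.141, 0.001, 1.635]
contact_force: [0.6, -7.5, 6.2]
grip_width: 23.8
```

```bash
python3 -m pendant '[{"linear":[0,0.3,0],"twist":0},{"linear":[0,0.5,0],"twist":0},{"linear":[0,0.5,0],"twist":0}]' - ; python3 - <<'E'
from h import *
a=cap('scene')
cv2.imwrite('pics/n3.png',cv2.resize(a['frame'][225:285,240:320],(800,600),interpolation=cv2.INTER_CUBIC))
E
```

```text
time: 15.15
tool_pos: [528.5, 6.9, 44.2]
tcp_rot: [3.141, 0.002, 1.635]
contact_force: [-0.3, -8.2, 5.2]
grip_width: 23.7
```

View pics/n3.png

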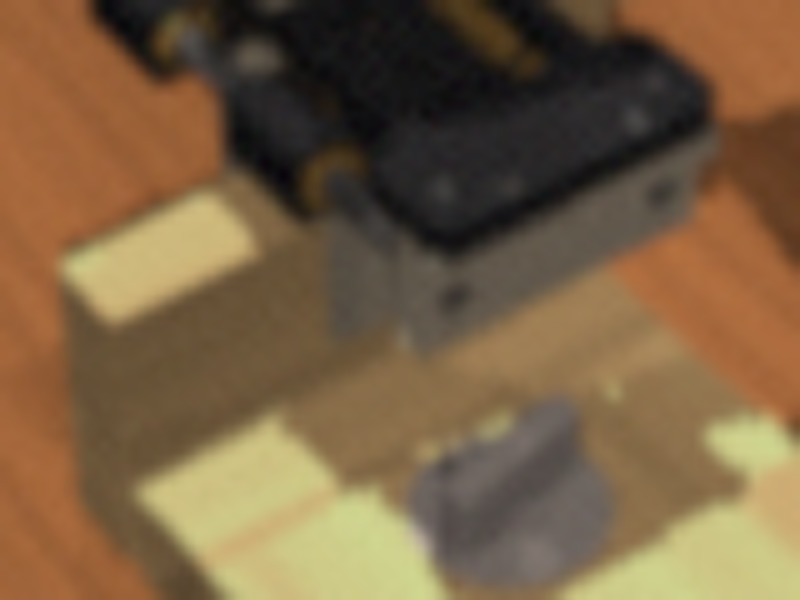

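The bolt has passed into the hole and the leg is at the board's edge, level with its left corner (138,490). The advance stopped at y≈6.9 with about 4 N of extra force, which should be the cam core. I'll release partway and rise.

```bash
python3 -m pendant '[{"linear":[0,0,0],"twist":0},{"linear":[0,0,0],"twist":0},{"linear":[0,0,0],"twist":0},{"linear":[0,0,0],"twist":0}]' 144 ; python3 -m pendant '[{"linear":[0,0,15],"twist":0},{"linear":[0,10,60],"twist":0},{"linear":[-2,40,80],"twist":5},{"linear":[-4.5,70,80],"twist":10.5},{"linear":[-4.5,70,80],"twist":10.5},{"linear":[-4.5,70,80],"twist":10.5}]' -;  python3 - <<'E'
from h import *
a=cap('scene');b=cap('top')
A=cv2.resize(a['frame'][225:285,240:320],(800,600),interpolation=cv2.INTER_CUBIC)
cv2.imwrite('pics/n4.png',A)
P=cloud(a)
m=(P[...,2]>74)&(P[...,2]<86)&(P[...,1]>-40)&(P[...,1]<40)&(P[...,0]>440)&(P[...,0]<620)
v,u=np.nonzero(m);q=onplane(a,np.c_[u,v],80)[:,:2].astype(np.float32)
print(len(u),cv2.minAreaRect(q))
print(bot.get_obs()['moment'])
E
```

```text
time: 15.7
tool_pos: [528.0, 8.3, 43.6]
tcp_rot: [-3.141, -0.0, 1.635]
contact_force: [0.0, 0.5, 0.3]
grip_width: 39.8
time: 16.45
tool_pos: [523.8, 77.6, 124.2]
tcp_rot: [3.141, 0.0, 1.817]
contact_force: [-0.0, -0.5, -0.8]
grip_width: 39.9
376 ((538.6136474609375, 10.473106384277344), (119.60413360595703, 30.328340530395508), 2.726457118988037)
[ 0.23078164 -0.13048978 -0.00108426]
```

View pics/n4.png

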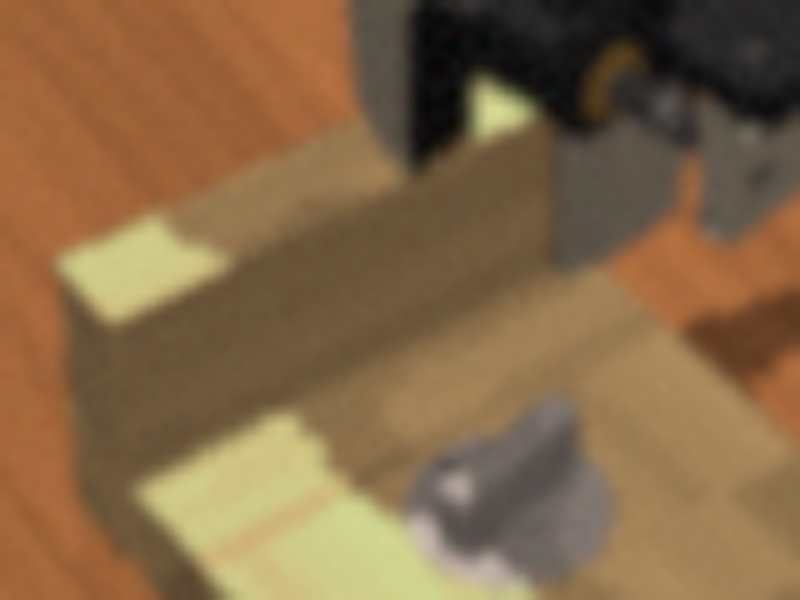

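Released: the leg stayed upright and level with the board, with only a small even gap at the edge. Now I lower onto the wing.

```bash
python3 -m pendant '[{"linear":[0,-1.5,-20],"twist":0},{"linear":[0,-1.5,-50],"twist":0},{"linear":[0,-1.5,-75],"twist":0},{"linear":[0,-1.5,-85],"twist":0},{"linear":[0,-1.5,-89],"twist":0},{"linear":[0,-1.5,-89],"twist":0}]' -; python3 -m pendant '[{"linear":[0,0,0],"twist":0},{"linear":[0,0,0],"twist":0},{"linear":[0,0,0],"twist":0},{"linear":[0,0,0],"twist":0},{"linear":[0,0,0],"twist":0}]' 255; python3 -c "
from h import *
o=bot.get_obs();print(o['moment'],o['joint_positions'])"
```

```text
time: 17.3
tool_pos: [524.2, 76.3, 35.3]
tcp_rot: [3.141, 0.0, 1.818]
contact_force: [0.3, 0.2, 0.1]
grip_width: 40.1
time: 17.92
tool_pos: [523.7, 77.4, 35.1]
tcp_rot: [3.141, -0.001, 1.818]
contact_force: [-0.6, 4.7, 2.7]
grip_width: 9.9
[ 9.60553552e-01 -3.19818188e-06 -4.89359220e-02] [ 1.17737065e-03  5.80954902e-01  1.74023157e+00  1.75106896e-03
  8.20383558e-01 -1.81810457e+00]
```

```bash
cat > o.py <<'E'
from h import *
o=bot.get_obs();print('Mz',o['moment'][2].round(3),'yaw',np.degrees(o['tcp_rot'][2]).round(2))
E
python3 -m pendant '[{"linear":[0,1.2,0],"twist":0},{"linear":[0,1.2,0],"twist":0},{"linear":[0,1.2,0],"twist":-3},{"linear":[0,1.2,0],"twist":-6},{"linear":[0,1.2,0],"twist":-9},{"linear":[0,1.2,0],"twist":-12},{"linear":[0,1.2,0],"twist":-15},{"linear":[0,1.2,0],"twist":-18},{"linear":[0,1.2,0],"twist":-21},{"linear":[0,1.2,0],"twist":-24},{"linear":[0,1.2,0],"twist":-27},{"linear":[0,1.2,0],"twist":-30}]' -; python3 o.py; python3 -m pendant '[{"linear":[0,0,0],"twist":-3},{"linear":[0,0,0],"twist":-6},{"linear":[0,0,0],"twist":-9},{"linear":[0,0,0],"twist":-12},{"linear":[0,0,0],"twist":-15},{"linear":[0,0,0],"twist":-18},{"linear":[0,0,0],"twist":-21},{"linear":[0,0,0],"twist":-24},{"linear":[0,0,0],"twist":-27},{"linear":[0,0,0],"twist":-30}]' -; python3 o.py
```

```text
time: 19.42
tool_pos: [523.7, 78.2, 35.1]
tcp_rot: [-3.141, -0.001, 1.293]
contact_force: [-1.1, 3.0, 5.0]
grip_width: 9.9
Mz 0.086 yaw 74.07
time: 20.68
tool_pos: [524.1, 78.8, 35.1]
tcp_rot: [-3.141, -0.002, 0.769]
contact_force: [-0.6, 6.8, 3.8]
grip_width: 10.0
Mz 0.099 yaw 44.06
```

```bash
python3 -m pendant '[{"linear":[0,0.6,0],"twist":-3},{"linear":[0,1.2,0],"twist":-6},{"linear":[0,1.4,0],"twist":-9},{"linear":[0,1.4,0],"twist":-12},{"linear":[0,1.4,0],"twist":-15},{"linear":[0,1.4,0],"twist":-18},{"linear":[0,1.4,0],"twist":-21},{"linear":[0,1.4,0],"twist":-24},{"linear":[0,1.4,0],"twist":-27},{"linear":[0,1.4,0],"twist":-30}]' -; python3 o.py; python3 -m pendant '[{"linear":[0,0,0],"twist":-3},{"linear":[0,0,0],"twist":-6},{"linear":[0,0,0],"twist":-9},{"linear":[0,0,0],"twist":-12},{"linear":[0,0,0],"twist":-15},{"linear":[0,0,0],"twist":-18},{"linear":[0,0,0],"twist":-21},{"linear":[0,0,0],"twist":-24}]' -; python3 o.py; python3 - <<'E'
from h import *
a=cap('scene')
A=cv2.resize(a['frame'][225:285,240:320],(800,600),interpolation=cv2.INTER_CUBIC)
cv2.imwrite('pics/n5.png',A)
E
```

```text
time: 21.92
tool_pos: [524.7, 79.2, 35.1]
tcp_rot: [3.141, -0.002, 0.246]
contact_force: [0.7, 0.0, 2.0]
grip_width: 9.5
Mz 0.109 yaw 14.07
time: 22.92
tool_pos: [525.3, 79.2, 35.1]
tcp_rot: [-3.141, -0.003, -0.173]
contact_force: [2.8, 1.1, -0.3]
grip_width: 9.8
Mz 0.056 yaw -9.93
```

View pics/n5.png

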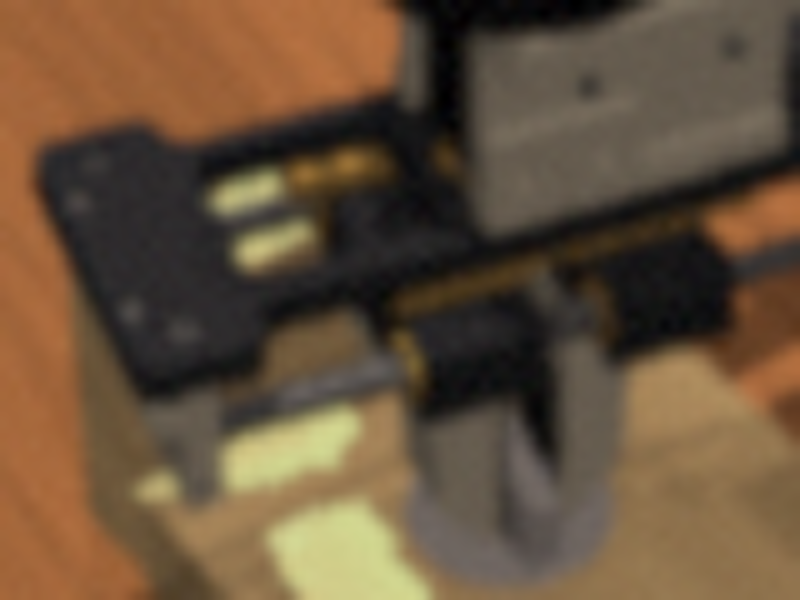

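```bash
python3 -m pendant '[{"linear":[0.3,0,0],"twist":-2},{"linear":[0.6,0,0],"twist":-4},{"linear":[0.6,0,0],"twist":-6},{"linear":[0.6,0,0],"twist":-8},{"linear":[0.6,0,0],"twist":-10},{"linear":[0.6,0,0],"twist":-12},{"linear":[0.6,0,0],"twist":-14},{"linear":[0.6,0,0],"twist":-16}]' -; python3 o.py; python3 -m pendant '[{"linear":[0,0,0],"twist":0},{"linear":[0,0,0],"twist":0},{"linear":[0,0,0],"twist":0}]' -; python3 o.py;  python3 -m pendant '[{"linear":[0,0,0],"twist":-2},{"linear":[0,0,0],"twist":-4},{"linear":[0,0,0],"twist":-6},{"linear":[0,0,0],"twist":-8},{"linear":[0,0,0],"twist":-10}]' -; python3 o.py;python3 -m pendant '[{"linear":[0,0,0],"twist":-2},{"linear":[0,0,0],"twist":-4},{"linear":[0,0,0],"twist":-6},{"linear":[0,0,0],"twist":-8},{"linear":[0,0,0],"twist":-10}]' -; python3 o.py
```

```text
time: 23.98
tool_pos: [525.6, 79.1, 35.1]
tcp_rot: [-3.14, -0.003, -0.453]
contact_force: [6.2, 1.0, -0.9]
grip_width: 9.7
Mz 0.151 yaw -25.94
time: 24.35
tool_pos: [525.7, 79.1, 35.1]
tcp_rot: [-3.14, -0.003, -0.452]
contact_force: [6.7, 0.5, -0.6]
grip_width: 9.6
Mz -0.044 yaw -25.89
time: 24.98
tool_pos: [525.9, 78.9, 35.1]
tcp_rot: [-3.14, -0.003, -0.627]
contact_force: [6.3, 0.3, -1.8]
grip_width: 9.6
Mz 0.1 yaw -35.94
time: 25.6
tool_pos: [526.0, 78.8, 35.1]
tcp_rot: [-3.139, -0.003, -0.802]
contact_force: [6.4, -0.4, -2.0]
grip_width: 9.8
Mz 0.071 yaw -45.94
```

```bash
for i in 1; do :; done; python3 -m pendant '[{"linear":[0.5,0,0],"twist":-1.5},{"linear":[1.0,0,0],"twist":-3},{"linear":[1.2,0,0],"twist":-4.5},{"linear":[1.2,0,0],"twist":-6}]' -; python3 o.py; python3 -m pendant '[{"linear":[0,0,0],"twist":-1.5},{"linear":[0,0,0],"twist":-3},{"linear":[0,0,0],"twist":-4.5},{"linear":[0,0,0],"twist":-6}]' -; python3 o.py;  python3 -m pendant '[{"linear":[0,0,0],"twist":0},{"linear":[0,0,0],"twist":0}]' -; python3 o.py
```

```text
time: 26.1
tool_pos: [526.1, 78.7, 35.1]
tcp_rot: [-3.141, -0.001, -0.906]
contact_force: [5.5, -2.7, 1.4]
grip_width: 9.9
Mz 0.123 yaw -51.92
time: 26.6
tool_pos: [526.2, 78.6, 35.1]
tcp_rot: [-3.141, -0.001, -1.011]
contact_force: [5.1, -2.2, 1.6]
grip_width: 9.5
Mz 0.108 yaw -57.92
time: 26.85
tool_pos: [526.3, 78.6, 35.1]
tcp_rot: [-3.141, -0.001, -1.01]
contact_force: [4.9, -2.1, 2.1]
grip_width: 9.6
Mz 0.032 yaw -57.88
```

```bash
python3 -m pendant '[{"linear":[0,0,0],"twist":-1.5},{"linear":[0,0,0],"twist":-3},{"linear":[0,0,0],"twist":-4.5},{"linear":[0,0,0],"twist":-6}]' -|grep -e force; python3 o.py; python3 -m pendant '[{"linear":[0,0,0],"twist":0},{"linear":[0,0,0],"twist":0}]' -|grep force; python3 o.py;  python3 -m pendant '[{"linear":[0,0,0],"twist":-1.5},{"linear":[0,0,0],"twist":-3},{"linear":[0,0,0],"twist":-4.5},{"linear":[0,0,0],"twist":-6}]' -|grep force; python3 o.py;  python3 -m pendant '[{"linear":[0,0,0],"twist":0},{"linear":[0,0,0],"twist":0}]' -|grep -e force -e time; python3 o.py
```

```text
contact_force: [5.9, -2.7, 1.9]
Mz 0.101 yaw -63.92
contact_force: [5.4, -2.7, 1.4]
Mz 0.029 yaw -63.88
contact_force: [6.4, -4.3, 1.6]
Mz 0.135 yaw -69.91
time: 28.35
contact_force: [6.7, -4.0, 0.4]
Mz 0.1 yaw -69.88
```

```bash
python3 -m pendant '[{"linear":[0,0,0],"twist":-1},{"linear":[0,0,0],"twist":-2},{"linear":[0,0,0],"twist":-3}]' -|grep -e force; python3 o.py; python3 -m pendant '[{"linear":[0,0,0],"twist":0},{"linear":[0,0,0],"twist":0}]' -|grep force; python3 o.py;  python3 -m pendant '[{"linear":[0,0,0],"twist":0}]' -|grep -e force -e time; python3 o.py
```

```text
contact_force: [6.4, -4.9, 1.1]
Mz 0.179 yaw -72.89
contact_force: [6.4, -4.4, 0.6]
Mz 0.125 yaw -72.87
time: 29.1
contact_force: [5.7, -4.8, 1.5]
Mz 0.118 yaw -72.86
```

```bash
python3 -m pendant '[{"linear":[0,0,0],"twist":-1},{"linear":[0,0,0],"twist":-2},{"linear":[0,0,0],"twist":-3}]' -|grep -e force; python3 o.py; python3 -m pendant '[{"linear":[0,0,0],"twist":0},{"linear":[0,0,0],"twist":0}]' -|grep force; python3 o.py;  python3 -m pendant '[{"linear":[0,0,0],"twist":0}]' -|grep -e force -e time; python3 o.py
```

```text
contact_force: [5.6, -5.1, 1.5]
Mz 0.227 yaw -75.88
contact_force: [6.6, -4.4, 1.1]
Mz 0.184 yaw -75.86
time: 29.85
contact_force: [6.8, -4.6, 0.8]
Mz 0.129 yaw -75.86
```

```bash
python3 -m pendant '[{"linear":[0,0,0],"twist":-1},{"linear":[0,0,0],"twist":-2},{"linear":[0,0,0],"twist":-3}]' -|grep -e force; python3 o.py; python3 -m pendant '[{"linear":[0,0,0],"twist":0},{"linear":[0,0,0],"twist":0}]' -|grep force; python3 o.py;  python3 -m pendant '[{"linear":[0,0,0],"twist":0}]' -|grep -e force -e time; python3 o.py
```

```text
contact_force: [5.9, -5.9, 0.5]
Mz 0.239 yaw -78.88
contact_force: [5.7, -4.8, 0.8]
Mz 0.242 yaw -78.85
time: 30.6
contact_force: [5.6, -5.2, 1.2]
Mz 0.236 yaw -78.85
```

Firmly tight: 0.24 N·m both moving and held, against almost nothing earlier. The cam is at about 3.0 rad. I'll release and rise.

```bash
python3 -m pendant '[{"linear":[0,0,0],"twist":0},{"linear":[0,0,0],"twist":0},{"linear":[0,0,0],"twist":0},{"linear":[0,0,0],"twist":0}]' 150; python3 -m pendant '[{"linear":[0,0,20],"twist":0},{"linear":[0,0,60],"twist":0},{"linear":[0,0,110],"twist":0},{"linear":[0,0,150],"twist":0},{"linear":[-40,-30,180],"twist":0},{"linear":[-80,-80,200],"twist":0},{"linear":[-110,-140,200],"twist":0},{"linear":[-130,-190,200],"twist":0},{"linear":[-140,-250,200],"twist":0},{"linear":[-140,-300,200],"twist":0},{"linear":[-140,-300,200],"twist":0},{"linear":[-140,-300,200],"twist":0}]' -; python3 - <<'E'
from h import *
a=cap('scene');b=cap('top')
A=cv2.resize(a['frame'][225:285,240:320],(400,300),interpolation=cv2.INTER_CUBIC)
B=cv2.resize(b['frame'][150:240,160:280],(400,300),interpolation=cv2.INTER_CUBIC)
cv2.imwrite('pics/n6.png',np.hstack([A,B]))
P=cloud(b)
def rect(n,lo,hi,zlo,zhi,zp):
    m=(P[...,2]>zlo)&(P[...,2]<zhi)&(P[...,1]>lo[1])&(P[...,1]<hi[1])&(P[...,0]>lo[0])&(P[...,0]<hi[0])
    v,u=np.nonzero(m);q=onplane(b,np.c_[u,v],zp)[:,:2].astype(np.float32);print(n,len(u),cv2.minAreaRect(q))
rect('leg',(430,-30),(620,45),72,88,80)
rect('rleg',(430,290),(620,360),72,88,80)
rect('wing',(490,45),(560,105),44,60,52)
print(bot.get_obs()['tool_pos'],bot.get_obs()['contact_force'])
E
```

```text
time: 31.1
tool_pos: [525.1, 79.2, 34.6]
tcp_rot: [3.141, 0.0, -1.376]
contact_force: [0.2, 0.8, -1.2]
grip_width: 37.3
time: 32.6
tool_pos: [385.3, -220.1, 234.6]
tcp_rot: [3.141, 0.001, -1.376]
contact_force: [-0.1, 0.5, -0.8]
grip_width: 38.0
leg 683 ((527.1136474609375, 8.620725631713867), (130.30657958984375, 24.565256118774414), 3.7465710639953613)
rleg 733 ((507.4758605957031, 330.7680969238281), (130.8982696533203, 28.021699905395508), 3.1762006282806396)
wing 85 ((523.9688110351562, 75.35161590576172), (39.699195861816406, 10.17578411102295), 14.237565994262695)
[ 385.59533984 -219.56226278  234.76613817] [ 0.14194619 -0.51612889 -0.15832713]
```

View pics/n6.png

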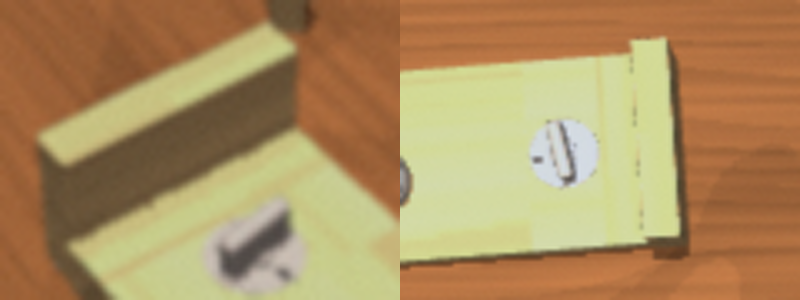

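The leg sits square on the board with no visible gap, and the wing is half a turn from where it started. I'm handing the job in.

```bash
python3 -c "
from plant import bot
print(bot.close_job())"
```

```text
the job is handed in; nothing more can be done
None
```

The leg is fitted and the job is handed in at about 33 s. I pushed the leg's bolt into the middle hole until it stopped against the cam. The push cost about 4 N over the sliding drag. I then turned the cam clockwise to about 3.0 rad, where it resisted with 0.24 N·m both moving and held still, and let go.

**Last checks, from the top camera:**
- **Seating:** the leg's middle plane is 67 mm from the cam axis, which is what flush should give (55 + 12), and no gap is visible.
- **Alignment:** the leg is square to the riser within about 0.1° and about 1 mm off to the side. These readings are good to about 2 mm.
- **Cam:** it sprang back about 0.05 rad on release, to about 2.96 rad.
- **Clearance:** the gripper is well clear of everything. I felt no contact with the goods, but did not re-measure where they stand.

**What I could not confirm:** the bolt's pull after letting go could not be measured. I estimate about 20 N from the torque and angle.

**What disagreed:** the felt stop left a gap of only about 3 mm, the low end of the stated 3 to 6 mm. While turning, the cam axis also felt 2 to 3 mm from where I had measured it, giving side forces up to about 8 N, and I recentred the gripper several times.

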